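# Hitch the draw hook to the cassette box and draw it out

### The arm

A 6-joint arm with a two-finger parallel gripper is mounted at the origin on the work surface. World frame = base frame: x ahead of the robot, y to its left, z up, the work surface at z = 0. Lengths are in mm, angles in rad, forces in N, time in s.
With the tool pointing down it reaches from about 350 to 800 mm from the base axis. Payload 7.3 kg.
Tool frame: the origin (TCP) lies at the very end of the fingers, on their centre line; the grasp point (between the pads) lies 19 mm behind it; z points along the fingers, y is the direction in which the jaws open and shut (so a half turn about z gives the same grasp; the last joint's range is limited). The gripper opens to 85 mm and grips with 20 to 120 N. Pads are 22 mm wide; open, the fingers measure 114 mm over their backs; the gripper's body (76 mm by 85 mm) begins 54 mm behind the grasp point. The pads swing forward as they close: fully open they stand 13 mm farther back than shut.
Start: joints at [-1.276, 0.342, 1.524, -0, 1.275, -0.146], TCP at [224.022, -474.825, 231.322] pointing down, gripper open.
Joint ranges: [-2.53, 2.53], [-0.77, 2.02], [0.04, 2.7], [-1, 4.14], [0.28, 2.66], [-3.11, 3.11]. Speed limits (rad/s): [2.57, 2.57, 3.14, 3.14, 3.14, 3.14].

### API

Orientations are given as [roll, pitch, yaw] about the fixed x, y, z axes, in that order (R = Rz(yaw) Ry(pitch) Rx(roll)).
In Python, from workcell import robot gives the robot as it stands. The module is installed in compiled form; this text tells all that it offers.
- The arm moves only by the tool apply_moves, never from a script. Its argument "rows" is text: rows parted by semicolons, each of 6 numbers parted by spaces: the shift along the tool's x, y, z in units of 5 cm (1.0 is 5 cm), then the turn, a rotation vector about the tool's x, y, z in units of 360 degrees (1.0 is 360 degrees). In form: tx ty tz rx ry rz; .... A call has 1 to 10 rows; each row shifts and turns the pose as measured when the row begins, along the tool's axes as they then stand; what a row does not reach is not made up. A row lasts 1/12 s, in which the tool goes at most 41.7 mm and 7.16 degrees, less where a joint would pass 70% of its speed; a pose out of reach is approached as far as the arm can. A call with a number of a shift or a turn outside -1 to 1 is refused whole. A call with a gripper value outside its range is refused whole. "fingers" is the closure, from 0 (fully open) to 1 (shut), set as the call begins (left out, the last holds). The fingers move at their own pace and stop on an object; "newtons" is the grip in N (left out, the last holds). Time passes only in rows, so rows that do not move let the fingers close. It gives the time, the measured TCP pose, the force and the opening at its end, in the units of the state.
- robot.sense(): the state, without advancing time (a new reading comes with each control period).
- robot.grab_frame(name): name is "scene" or "top" or "wrist"; returns (picture, depth): 400x640x3 uint8, red, green, blue; 400x640 float32, mm along the optical axis (not along the pixel's ray), 0 where there is no reading.
- robot.camera_info(name): a dict with "fovy" (degrees; the focal length in pixels is half the picture's height over the tangent of half this angle, whatever the lens; pixels are square), "cx", "cy" (the principal point, pixels), "distortion" ([k1, k2, p1, p2, k3] as OpenCV has them; the pictures are not rectified), "world_to_cam" (4x4, takes a point from world to camera coordinates); the wrist camera has in their place "mount" (4x4, takes a point from camera to tool coordinates, whose origin is the TCP and whose axes are the flange's). Camera axes: x right, y down, z forward; pixel columns grow to the right and rows downward; lengths in mm; the calibration is good to about 2 mm. A picture is of the moment at which its call begins: read the wrist's pose just before it. camera_info takes no time and is no camera call.
- robot.close_job(): hands the job in, once; it reports no verdict.
The state is a dict: "time_s": time; "q": joint angles; "qvel": joint speeds; "effort": joint torques, N m; "eef_pos": TCP position; "ee_rot": TCP orientation; "force": force on the tool from outside, world axes, zero at the start; "torque": the same for the moment, N m; "opening": finger opening in mm.
Only numpy, scipy, OpenCV 4.12 (cv2) and the standard library are available. Lean on these libraries where they do the work, as an engineer would, in place of code of your own. Each camera call takes 0.05 s, during which the arm holds its last target.

### The job

The blue-grey cassette box comes from the isolation ward and must not be touched. Take the draw hook by its black grip, push its mouth onto the headed pin at the front of the box until the pin is behind the hook's sprung latch and the latch has flipped shut, then draw the box towards you by the hook until its front wall has come clearly out past the front ends of the two side rails. Work gently in both directions without forcing anything, keep the hook hitched and lying flat on the counter, let go of it, and leave the things standing around undisturbed.

Things in the scene. Friction and masses are not known exactly. Their poses are not given: they have to be found in the camera images.
- hook_grip (a point): Centre of the loose draw hook's grip, 25 mm above its underside: a black upright block 60 long x 22 thick x 50 high, bottom on the counter, to be pinched across its thickness. Axes: x from the grip to the open mouth, y left (across the 22 mm), z up. Hook 0.2 to 0.34 kg, 188 mm long. Hook and bottle swap sides of the counter from run to run.
- hook_seat (a point): Where the pin's axis lies when the pin touches the bottom of the hook's mouth: 105 mm ahead of hook_grip along its x, 14 mm above the hook's underside, axes as hook_grip. From here the mouth runs along +x: 16 mm wide at the seat (y -8 to +8), farther out y -8 to +14. The steel jaw is 12 mm thick and clear of the counter by 8 mm; the shank behind it is 18 mm wide and lies on the counter.
- hook_mouth (a point): Middle of the hook's open mouth between the tips of its two flared arms, 53 mm ahead of hook_seat and 2.5 mm left of it, axes as hook_grip. The gap here is 35 mm wide (y -15 to +20 from hook_seat's line); over the arms the jaw is 55 mm wide.
- latch (a joint): Sprung latch of the hook, a dark 5 mm steel finger slantwise across the mouth, pivot 34 mm ahead, 14 mm left of hook_seat, tip 22 mm ahead, 8 mm right. 0 = shut on its stop; to 1.05 rad as it swings inwards. The pin entering pushes it open (about 3 to 8 N); it flips shut once the pin is within 3 to 4 mm of the seat. Shut, it holds the pin with 15 to 21 mm of lengthwise slack.
- pin (a point): Axis of the box's upright steel pin, 12 mm diameter, 14 mm above the counter, level with the jaw of a hook lying there. Its head (26 mm diameter, top at 42 mm, underside at 36 mm) stops the mouth being lowered over it. It stands on a steel tongue 32 mm wide, top 6 mm above the counter, reaching 18 mm in front of the pin. x points to the box (the way to push), y left.
- box_front (a point): Foot of the front wall of the cassette box (open-topped, 200 long x 180 wide x 110 mm high), in the middle, on the counter, 62 mm behind the pin; axes as the pin's; box and pin move as one, along x only.
- box: The box as a whole; origin on the counter on the pin's axis, axes as the pin's. About 2 N slides it, so it gives way when pushed, by an amount not known (10 to 30 mm), then meets a hard stop; only then does the latch give. Drawn out, it meets a hard stop 40 mm past the rail ends. More than 25 N between hook and box is forcing.
- bay: The fixed bay the box slides in: two aluminium rails 12 mm thick, 40 mm high, 300 mm long, 190 mm apart inside. Origin on the counter midway between the rails' front ends; x along the rails away from the robot. The front wall is out past the rail ends when box_front has a negative x in this frame.
- hook: The hook as a whole; origin on its underside below hook_grip, axes as hook_grip.
- flask: Clear bottle, 60 mm diameter, 150 mm high, standing on the counter; origin under its centre. To be left alone.
- pill_cup: White open cup, 70 mm diameter, 75 mm high; origin under its centre. To be left alone.
- glove_box: Small white carton with a green band, 100 x 70 x 60 mm high; origin under its centre. To be left alone.
There are look-alikes about, which are no part of the job. Leave any green look-alike of the hook alone.

How it is judged (in metres and radians):
On the way, in this order (a step that is already met when the one before it is completed fails the run):
1. the pin is inside the hook's mouth, behind the shut latch (x of pin in the frame of hook_seat between -0.006 and 0.027 m and y of pin in the frame of hook_seat between -0.012 and 0.014 m and z of pin in the frame of hook_seat between -0.02 and 0.02 m and value of joint latch below 0.15 rad), for 0.2 s.
2. with the pin still latched in, the box has been drawn out past the rail ends (all of step 1 and x of box_front in the frame of bay below -0.002 m), for 0.2 s.
At the end, for the whole second after the job is handed in: The pin is within the hook's mouth behind the latch (less than 27 mm ahead of the seat), the latch is shut (below 0.15 rad), the front wall of the box is at least 2 mm past the rail ends, and the hook lies flat on the counter (tilt below 0.12 rad), everything at rest (all of step 2 and angle between hook_grip's own z axis and vertical below 0.12 rad and height (world z) of hook_grip below 0.032 m and linear speed of each of hook, box below 0.01 m/s); the robot touches nothing.
It fails at once if hook and box pressed or pulled against each other with more than 25 N (contact force between hook and box above 25 N).
It fails at once if the robot touches the cassette box (contact force between any of the fingers, the arm and box above 0.5 N).
It fails at once if a bystander is moved by more than 20 mm or tipped (distance of any of flask, pill_cup, glove_box from where it was at the start of the episode above 0.02 m or angle between any of flask, pill_cup, glove_box's own z axis and vertical above 0.3 rad).
It also fails if it takes over 64 s, if anything falls off the work surface, if the arm or the gripper's body presses on something with over 40 N, if the wrist force passes 120 N, or if a joint passes its speed limit or range.

## Working session

There is one attempt and no reset: what is moved stays moved. The work goes in short steps, Python scripts to look and compute and a tool call to move; the robot and the scene stay as the last step left them, time stands still between calls to the robot, and variables do not carry over. Pictures are saved under pics/ and viewed, and the job is handed in when it is done.

Besides the shell and the picture viewer there is one more tool, called after "Emit:" by a JSON object that holds its "op" and its "data", one argument or row to a line. apply_moves: Moves the arm, as the interface text tells. Its arguments: {"type":"object","properties":{"rows":{"type":"string"},"fingers":{"type":"number"},"newtons":{"type":"number"}},"required":["rows"]}

```bash
mkdir -p pics
cat > h.py <<'E'
import numpy as np, cv2
from scipy.spatial.transform import Rotation as R
from workcell import robot
def K(ci,shape=(400,640)):
    f=shape[0]/2/np.tan(np.radians(ci['fovy'])/2)
    return np.array([[f,0,ci['cx']],[0,f,ci['cy']],[0,0,1.]])
def w2c(name,s=None):
    ci=robot.camera_info(name)
    if name!='wrist': return ci,np.array(ci['world_to_cam'])
    T=np.eye(4);T[:3,:3]=R.from_euler('xyz',s['ee_rot']).as_matrix();T[:3,3]=s['eef_pos']
    return ci,np.linalg.inv(T@np.array(ci['mount']))
def ray(name,px,z,s=None):
    "pixels -> world points on plane z"
    ci,W=w2c(name,s);px=np.array(px,float).reshape(-1,1,2)
    n=cv2.undistortPoints(px,K(ci),np.array(ci['distortion'],float))[:,0]
    d=np.c_[n,np.ones(len(n))]@W[:3,:3]
    c=-W[:3,:3].T@W[:3,3]
    t=(z-c[2])/d[:,2]
    return c+d*t[:,None]
def proj(name,P,s=None):
    ci,W=w2c(name,s)
    r,_=cv2.Rodrigues(W[:3,:3])
    return cv2.projectPoints(np.array(P,float).reshape(-1,1,3),r,W[:3,3],K(ci),np.array(ci['distortion'],float))[0][:,0]
def shot(name,fn):
    s=robot.sense();im,d=robot.grab_frame(name)
    cv2.imwrite('pics/'+fn+'.png',im[:,:,::-1]);np.savez('pics/'+fn+'.npz',im=im,d=d,pos=s['eef_pos'],rot=s['ee_rot'])
    return s,im,d
E
python3 - <<'E'
from h import *
print(robot.sense())
for n in('top','scene','wrist'):
    shot(n,n+'0'); print(n,robot.camera_info(n))
E
```

```text
{'time_s': 0.0, 'q': array([-1.27600636e+00,  3.42734208e-01,  1.52501821e+00, -5.87110394e-06,
        1.27539732e+00, -1.45995214e-01]), 'qvel': array([ 0.00222081,  0.00042209, -0.00177333, -0.00056194,  0.00131092,
       -0.00049331]), 'effort': array([-9.00850391e-04, -4.33676505e+01, -2.46018702e+01, -2.59152948e-04,
        7.70317420e-03,  6.69756176e-06]), 'eef_pos': array([ 223.8941787 , -474.4213863 ,  230.61958298]), 'ee_rot': array([-3.14005132e+00, -2.20964763e-04,  4.40786721e-01]), 'force': array([ 0.00911822,  0.60915944, -0.20176329]), 'torque': array([-0.00871294,  0.01260348, -0.00706553]), 'opening': 85.47022388650014}
top {'fovy': 48.386198583523786, 'cx': 320.0199556405188, 'cy': 201.41949010088067, 'distortion': array([-0.0663683,  0.       ,  0.       ,  0.       ,  0.       ]), 'world_to_cam': array([[ 2.42523456e-02, -9.99632199e-01, -1.21363100e-02,
         3.94953831e+00],
       [-9.98252367e-01, -2.35608999e-02, -5.41949861e-02,
         4.96873101e+02],
       [ 5.38891108e-02,  1.34294557e-02, -9.98456616e-01,
         1.72913142e+03],
       [ 0.00
[... 427 characters left out ...]
02],
       [-3.22408048e-01,  5.36257008e-01, -7.80052224e-01,
         1.53055911e+03],
       [ 0.00000000e+00,  0.00000000e+00,  0.00000000e+00,
         1.00000000e+00]])}
wrist {'fovy': 63.02438133959666, 'cx': 319.6674435003933, 'cy': 203.14116144169515, 'distortion': array([-0.00583643,  0.        ,  0.        ,  0.        ,  0.        ]), 'mount': array([[-3.67022442e-04, -9.51714352e-01, -3.06984785e-01,
         7.80414139e+01],
       [ 9.99999795e-01, -1.88127839e-04, -6.12337847e-04,
        -2.26235841e-01],
       [ 5.25018333e-04, -3.06984946e-01,  9.51714226e-01,
        -1.42607630e+02],
       [ 0.00000000e+00,  0.00000000e+00,  0.00000000e+00,
         1.00000000e+00]])}
```

View pics/top0.png

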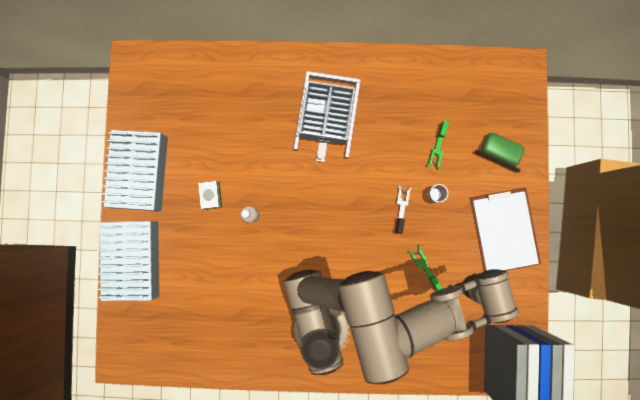

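View pics/scene0.png

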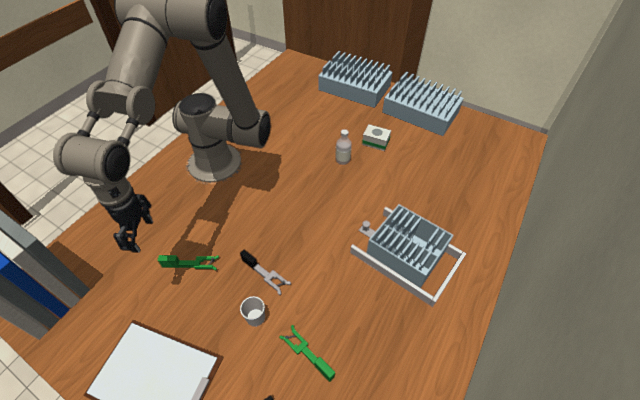

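The hook with the black grip and steel jaw is at top (401,210). The green look-alikes are at (440,145) and (424,268). The box with its pin is at (328,110), pin at about (321,155). The cup is at (438,193), the bottle at (250,214) and the carton at (209,195). The black and steel one fits the description, so I'll confirm it in enlarged crops.

Run:
```python
import cv2,numpy as np
a=cv2.imread('pics/top0.png')
c1=cv2.resize(a[175:245,370:460],None,fx=6,fy=6,interpolation=cv2.INTER_CUBIC)[:420,:]
c2=cv2.resize(a[65:170,285:370],None,fx=4,fy=4,interpolation=cv2.INTER_CUBIC)
o=np.zeros((420,540+340,3),np.uint8);o[:420,:540]=c1;o[:420,540:]=c2
cv2.imwrite('pics/crop1.png',cv2.resize(o,(800,382)))
from h import *
d=np.load('pics/top0.npz')['im'].astype(int)
# black grip
m=(d.max(2)<45).astype(np.uint8);m[:, :385]=0;m[:,415:]=0;m[:215]=0;m[240:]=0
n,l,st,ce=cv2.connectedComponentsWithStats(m);print(st,ce)
```

```text
[[     0      0    640    400 256000]] [[319.5 199.5]]
```

View pics/crop1.png

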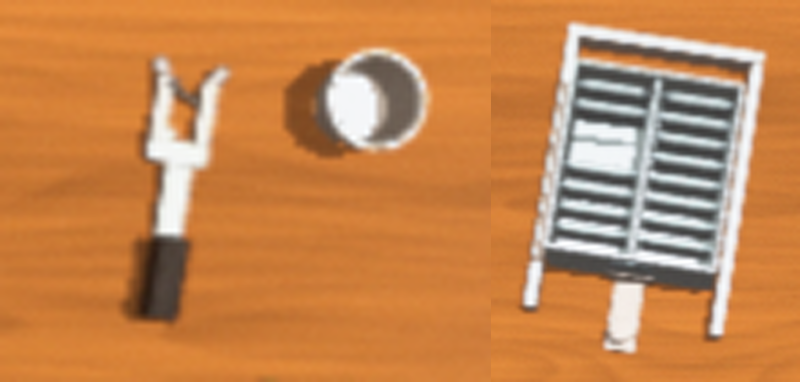

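Run:
```python
from h import *
print('grip',ray('top',[[400.8,226]],50)); print('jaw tips',ray('top',[[398.5,187],[410.5,188.5]],14))
def c2(x,y): return [285+((x/.909)-540)/4, 65+y/.909/4]
print('rail front ends',ray('top',[c2(530,308),c2(715,337)],40)); print('rail far', ray('top',[c2(574,28),c2(755,57)],40))
print('pinhead',ray('top',[c2(621,340)],42)); print('tongue end',ray('top',[c2(606,348),c2(634,351)],6))
print('cup',ray('top',[[438,193]],75),'flask',ray('top',[[250,214]],75),'carton',ray('top',[[209,195]],60))
s=robot.sense();print(R.from_euler('xyz',s['ee_rot']).as_matrix())
```

```text
grip [[ 407.90021072 -295.59427938   50.        ]]
jaw tips [[ 560.46535081 -290.40318968   14.        ]
 [ 555.69758183 -337.63765153   14.        ]]
rail front ends [[694.18237579 114.60526592  40.        ]
 [667.36831822 -83.58465741  40.        ]]
rail far [[1001.87914541   75.68239599   40.        ]
 [ 973.78130392 -120.83564572   40.        ]]
pinhead [[661.55672421  16.49972381  42.        ]]
tongue end [[657.87060272  33.10153842   6.        ]
 [655.27051156   2.58680396   6.        ]]
cup [[ 535.76887851 -430.77577822   75.        ]] flask [[439.40290413 278.75954165  75.        ]] carton [[508.748991   442.11123564  60.        ]]
[[ 9.04411370e-01  4.26661421e-01 -3.23776390e-04]
 [ 4.26661509e-01 -9.04410728e-01  1.09145428e-03]
 [ 1.72854593e-04 -1.12526658e-03 -9.99999352e-01]]
```

Emit:
{"op": "apply_moves", "data": {
  "rows": "0.65 -0.18 0.08 0 0 0;0.65 -0.18 0.08 0 0 0;0.65 -0.18 0.08 0 0 0;0.65 -0.18 0.08 0 0 0;0.65 -0.18 0.08 0 0 0;0.65 -0.18 0.08 0 0 0;0.65 -0.18 0.08 0 0 0;0.65 -0.18 0.08 0 0 0",
  "fingers": 0
}}

```text
time_s: 0.82
eef_pos: [431.5, -296.6, 195.6]
ee_rot: [-3.14, 0.003, 0.428]
force: [0.9, -0.6, 1.3]
opening: 85.4
```

Emit:
{"op": "apply_moves", "data": {
  "rows": "0 0 0 0 0 0.018;0 0 0 0 0 0.018;0 0 0 0 0 0.018;0 0 0 0 0 0.018;0 0 0 0 0 0.018;0 0 0 0 0 0;0 0 0 0 0 0"
}}

```text
time_s: 1.4
eef_pos: [436.5, -288.0, 192.1]
ee_rot: [-3.136, 0.008, -0.148]
force: [-0.2, 0.1, -0.3]
opening: 85.1
```

```bash
cat >> h.py <<'E'
def delta(target,yaw):
    "needed tool-frame shift in units, and turn units"
    s=robot.sense();Rt=R.from_euler('xyz',s['ee_rot'])
    t=Rt.inv().apply(np.array(target)-s['eef_pos'])/50
    Rw=R.from_euler('xyz',[np.pi,0,yaw])
    r=(Rt.inv()*Rw).as_rotvec()/(2*np.pi)
    print('t',s['time_s'],'pos',s['eef_pos'].round(1),'rot',s['ee_rot'].round(4),'shift',t.round(3),'turn',r.round(4),'F',np.round(s['force'],1),'open',round(s['opening'],1))
E
python3 - <<'E'
from h import *
delta([430,-297,200],-.12)
shot('wrist','w1')
E
```

```text
t 1.4 pos [ 436.5 -288.   192.1] rot [-3.1359  0.0077 -0.1485] shift [-0.103  0.197 -0.159] turn [-0.0009  0.0012 -0.0045] F [-0.2  0.1 -0.3] open 85.1
```

View pics/w1.png

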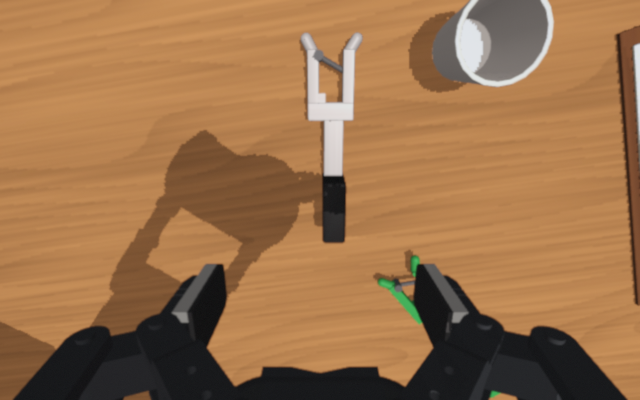

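Run:
```python
from h import *
z=np.load('pics/w1.npz');im=z['im'].astype(int);s={'eef_pos':z['pos'],'ee_rot':z['rot']}
m=(im.max(2)<40).astype(np.uint8);m[:165]=0;m[250:]=0;m[:,:300]=0;m[:,365:]=0
for r in range(174,246,6):
    c=np.where(m[r])[0]
    if len(c): print(r,c.min(),c.max(),z['d'][r,334])
g=(im.min(2)>130).astype(np.uint8);g[:25]=0;g[190:]=0;g[:,:290]=0;g[:,375:]=0
for r in list(range(32,180,8)):
    c=np.where(g[r])[0]
    if len(c): print(r,c.min(),c.max(),[ (a) for a in np.split(c,np.where(np.diff(c)>2)[0]+1) and [(q[0],q[-1]) for q in np.split(c,np.where(np.diff(c)>2)[0]+1)]])
a=cv2.resize(z['im'][20:260,280:400,::-1],None,fx=5,fy=2.4,interpolation=cv2.INTER_CUBIC)
a=cv2.resize(z['im'][20:260,270:400,::-1],None,fx=2.5,fy=2.5,interpolation=cv2.INTER_CUBIC)
cv2.imwrite('pics/crop2.png',a)
```

```text
180 323 343 0.0
186 323 344 294.78476
192 324 344 294.93747
198 324 344 297.29892
204 324 344 300.23218
210 324 344 301.0064
222 324 324 305.2906
40 302 361 [(np.int64(302), np.int64(312)), (np.int64(350), np.int64(361))]
48 306 356 [(np.int64(306), np.int64(316)), (np.int64(345), np.int64(356))]
56 307 354 [(np.int64(307), np.int64(313)), (np.int64(343), np.int64(354))]
64 307 354 [(np.int64(307), np.int64(318)), (np.int64(343), np.int64(354))]
72 308 354 [(np.int64(308), np.int64(318)), (np.int64(343), np.int64(354))]
80 308 354 [(np.int64(308), np.int64(318)), (np.int64(343), np.int64(354))]
88 308 353 [(np.int64(308), np.int64(318)), (np.int64(343), np.int64(353))]
96 308 353 [(np.int64(308), np.int64(325)), (np.int64(343), np.int64(353))]
104 308 353 [(np.int64(308), np.int64(353))]
112 308 353 [(np.int64(308), np.int64(353))]
120 309 351 [(np.int64(309), np.int64(351))]
128 324 343 [(np.int64(324), np.int64(343))]
136 324 343 [(np.int64(324), np.int64(343))]
144 324 342 [(np.int64(324), np.int64(342))]
152 324 342 [(np.int64(324), np.int64(342))]
160 324 342 [(np.int64(324), np.int64(342))]
168 324 342 [(np.int64(324), np.int64(342))]
```

View pics/crop2.png

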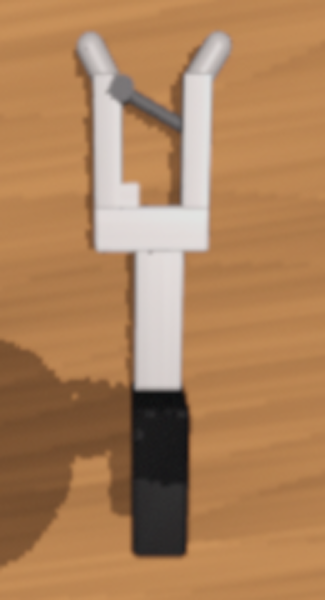

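Run:
```python
from h import *
z=np.load('pics/w1.npz');s={'eef_pos':z['pos'],'ee_rot':z['rot']}
d=z['d']
ci,W=w2c('wrist',s)
def back(u,v):
    n=cv2.undistortPoints(np.array([[[u,v]]],float),K(ci),np.array(ci['distortion']))[0,0]
    return np.linalg.inv(W)@np.r_[np.array([n[0],n[1],1])*d[int(v),int(u)],1]
for p in [(333,130),(333,165),(331,112),(334,200),(334,235),(313,75),(348,75)]: print(p,back(*p)[:3].round(1))
b=ray('wrist',[[323.5,242],[344.5,242],[324,205],[344.5,205]],50,s);print(b)
j=ray('wrist',[[308,112],[353.5,112],[330.75,121]],20,s);print('jaw',j)
sh=ray('wrist',[[333.5,132],[333,168]],18,s);print('shank',sh)
tips=ray('wrist',[[302+0,38],[361,38]],14,s);print(tips)
```

```text
(333, 130) [ 481.8 -306.6   18.2]
(333, 165) [ 448.6 -302.    18.8]
(331, 112) [ 498.6 -306.9   21.2]
(334, 200) [ 423.2 -298.4   51.3]
(334, 235) [ 388.6 -293.7   50.6]
(313, 75) [ 514.6 -300.6  334.1]
(348, 75) [ 528.  -326.4   20.4]
[[ 382.52891504 -282.77072714   50.        ]
 [ 379.60837701 -302.605556     50.        ]
 [ 419.3682942  -288.62160564   50.        ]
 [ 416.61162187 -307.25174063   50.        ]]
jaw [[ 501.71689658 -285.80892055   20.        ]
 [ 495.46662325 -327.58755856   20.        ]
 [ 490.53360108 -305.58416449   20.        ]]
shank [[ 479.90156934 -306.800178     18.        ]
 [ 445.42546073 -301.59800884   18.        ]]
[[ 564.79330673 -290.35496393   14.        ]
 [ 557.00278116 -342.04808684   14.        ]]
```

Run:
```python
from h import *
delta([600,10,230],-.125)
```

```text
t 1.45 pos [ 436.4 -288.   192.1] rot [-3.1359  0.0077 -0.1485] shift [ 2.347 -6.382 -0.74 ] turn [-0.0009  0.0012 -0.0037] F [-0.3 -0.9 -0.3] open 85.4
```

Emit:
{"op": "apply_moves", "data": {
  "rows": "0.25 -0.68 -0.08 0 0 0;0.25 -0.68 -0.08 0 0 0;0.25 -0.68 -0.08 0 0 0;0.25 -0.68 -0.08 0 0 0;0.25 -0.68 -0.08 0 0 0;0.25 -0.68 -0.08 0 0 0;0.25 -0.68 -0.08 0 0 0;0.25 -0.68 -0.08 0 0 0;0.25 -0.68 -0.08 -0.001 0.001 -0.004;0 0 0 0 0 0"
}}

```text
time_s: 2.28
eef_pos: [596.0, 8.4, 229.2]
ee_rot: [-3.141, 0.001, -0.101]
force: [-0.5, 1.0, -0.9]
opening: 85.2
```

Run:
```python
from h import *
delta([600,10,230],-.125)
shot('wrist','w2')
```

```text
t 2.2833 pos [596.    8.4 229.2] rot [-3.1415e+00  1.0000e-03 -1.0100e-01] shift [ 0.076 -0.04  -0.016] turn [-0.      0.0002  0.0038] F [-0.5  1.  -0.9] open 85.2
```

View pics/w2.png

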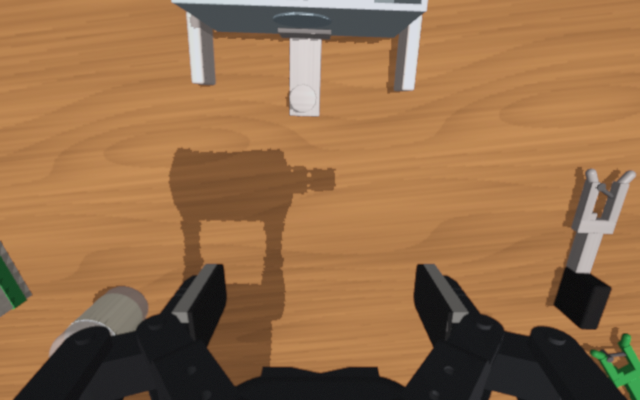

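The pin's head is at about (302,98) on the tongue, whose front end is at row 115. The rail front ends are at about (203,84) and (404,90).

Run:
```python
from h import *
z=np.load('pics/w2.npz');s={'eef_pos':z['pos'],'ee_rot':z['rot']};d=z['d']
a=cv2.resize(z['im'][0:130,170:440,::-1],None,fx=2.9,fy=2.9,interpolation=cv2.INTER_CUBIC);cv2.imwrite('pics/crop3.png',a)
print(d[98,302],d[60,305])
```

```text
312.94952 337.44077
```

View pics/crop3.png

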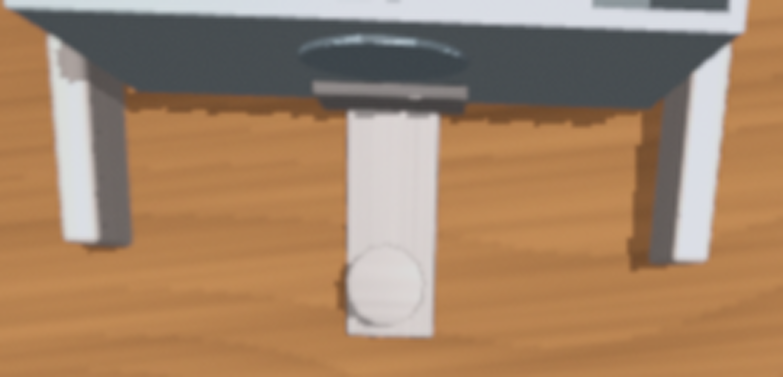

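Run:
```python
from h import *
z=np.load('pics/w2.npz');s={'eef_pos':z['pos'],'ee_rot':z['rot']};d=z['d']
def q(*pts): return [[170+a/2.9-.35,b/2.9-.35] for a,b in pts]
P=lambda zz,*p:ray('wrist',q(*p),zz,s).round(1)
h=P(42,(385,285));print('head',h, 'w',P(42,(346,285),(425,285),(385,245),(385,326)))
t=P(6,(348,333),(433,335),(347,112),(438,112));print('tongue',t)
tc=(t[:2].mean(0),t[2:].mean(0));v=tc[1]-tc[0];print('dir',np.arctan2(v[1],v[0]))
r=P(40,(63,240),(98,241),(673,261),(709,261));print('rails',r); v=r[2]+r[3]-r[0]-r[1];print('bay yaw',np.arctan2(v[1],v[0])+np.pi/2)
o=r.mean(0); 
f=P(0,(128,90),(650,107));print('wall foot',f);v=f[1]-f[0];print('yaw',np.arctan2(v[1],v[0])+np.pi/2)
v=-np.array([np.sin(-.13),-np.cos(-.13),0]);
u=np.array([np.cos(-.13),np.sin(-.13),0])
for n,p in(('pin head',h[0]),('tongue end',tc[0]),('foot',f.mean(0))): print(n,(p-o)@u,(p-o)@[ -u[1],u[0],0])
```

```text
head [[675.1  17.1  42. ]] w [[676.4  30.   42. ]
 [673.7   3.9  42. ]
 [687.5  15.7  42. ]
 [662.   18.7  42. ]]
tongue [[659.7  34.7   6. ]
 [655.7   3.2   6. ]
 [733.8  25.4   6. ]
 [730.6  -6.2   6. ]]
dir -0.12485057557499299
rails [[700.  121.2  40. ]
 [698.5 109.8  40. ]
 [673.  -78.7  40. ]
 [671.8 -90.5  40. ]]
bay yaw -0.13338617467945313
wall foot [[749.7 101.9   0. ]
 [725.6 -81.4   0. ]]
yaw -0.13072860834099242
pin head -10.848397645413622 0.24575094503316866
tongue end -28.341397759897347 -0.17549363317715938
foot 52.06179268339135 1.5621675939487911
```

Run:
```python
from h import *
delta([411,-297,120],-.15)
```

```text
t 2.3333 pos [594.9   6.1 228.7] rot [ 3.1402e+00  2.7000e-03 -1.0240e-01] shift [-3.033  6.402  2.191] turn [0.0002 0.0004 0.0076] F [-0.4 -0.2  0. ] open 85.1
```

Emit:
{"op": "apply_moves", "data": {
  "rows": "-0.3 0.64 0.21 0 0 0;-0.3 0.64 0.21 0 0 0;-0.3 0.64 0.21 0 0 0;-0.3 0.64 0.21 0 0 0;-0.3 0.64 0.21 0 0 0;-0.3 0.64 0.21 0 0 0;-0.3 0.64 0.21 0 0 0;-0.3 0.64 0.21 0 0 0;-0.3 0.64 0.21 0 0 0.008;-0.2 0.4 0.2 0 0 0"
}}

```text
time_s: 3.17
eef_pos: [409.7, -301.0, 121.2]
ee_rot: [3.138, -0.0, -0.129]
force: [0.1, -1.0, 0.1]
opening: 85.4
```

Run:
```python
from h import *
delta([411,-297,120],-.15)
```

```text
t 3.1667 pos [ 409.7 -301.   121.2] rot [ 3.138e+00 -5.000e-04 -1.293e-01] shift [ 0.015 -0.083  0.023] turn [ 0.0006 -0.0001  0.0033] F [ 0.1 -1.   0.1] open 85.4
```

Emit:
{"op": "apply_moves", "data": {
  "rows": "0.02 -0.08 0 0 0 0.003;0 0 0 0 0 0.001;0 0 0.5 0 0 0;0 0 0.5 0 0 0;0 0 0 0 0 0"
}}

```text
time_s: 3.58
eef_pos: [405.0, -303.3, 69.8]
ee_rot: [3.137, 0.0, -0.161]
force: [-1.0, 1.0, 0.0]
opening: 85.5
```

Run:
```python
from h import *
delta([411,-297,10],-.15)
shot('wrist','w3')
```

```text
t 3.5833 pos [ 405.  -303.3   69.8] rot [ 3.1366e+00  3.0000e-04 -1.6140e-01] shift [ 0.098 -0.149  1.195] turn [ 0.0008  0.0001 -0.0018] F [-1.  1.  0.] open 85.5
```

View pics/w3.png

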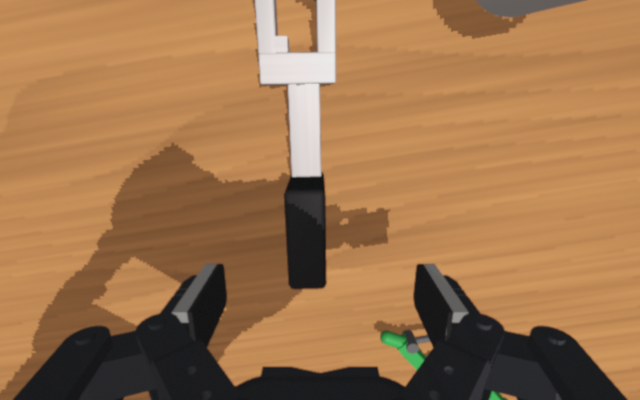

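Run:
```python
from h import *
z=np.load('pics/w3.npz');s={'eef_pos':z['pos'],'ee_rot':z['rot']}
b=ray('wrist',[[288.5,288],[325.5,286]],50,s);print(b,b.mean(0)+30*np.array([.989,-.149,0]))
sh=ray('wrist',[[303.5,90],[306.5,172]],18,s);v=sh[0]-sh[1];print(sh,np.arctan2(v[1],v[0]))
print(ray('wrist',[[383,336],[425,345]],14,s))
delta([411,-297,10],-.15)
```

```text
[[ 382.85641373 -281.76642737   50.        ]
 [ 380.68552414 -302.81849803   50.        ]] [ 411.44096894 -296.7624627    50.        ]
[[ 487.59079167 -307.82110773   18.        ]
 [ 440.91969442 -301.32939867   18.        ]] -0.13820807683706862
[[ 309.45132458 -335.3448897    14.        ]
 [ 296.09733056 -365.49245553   14.        ]]
t 3.6333 pos [ 405.8 -303.8   71.6] rot [ 3.1354e+00 -1.4000e-03 -1.6110e-01] shift [ 0.079 -0.159  1.232] turn [ 0.001  -0.0002 -0.0018] F [0.4 0.1 0.9] open 85.4
```

Emit:
{"op": "apply_moves", "data": {
  "rows": "0.08 -0.14 0 0.001 0 -0.002;0 0 0 0 0 0"
}}

```text
time_s: 3.8
eef_pos: [412.2, -296.9, 73.7]
ee_rot: [3.141, -0.003, -0.146]
force: [-0.0, -0.1, -1.0]
opening: 85.3
```

Emit:
{"op": "apply_moves", "data": {
  "rows": "0.01 -0.02 0.4 0 0 0;0.01 -0.02 0.4 0 0 0;0 0 0.3 0 0 0;0 0 0 0 0 0"
}}

```text
time_s: 4.13
eef_pos: [419.3, -296.5, 24.2]
ee_rot: [3.133, -0.014, -0.139]
force: [-0.5, 1.0, -0.2]
opening: 85.2
```

Run:
```python
from h import *
delta([411,-297,10],-.145)
```

```text
t 4.1333 pos [ 419.3 -296.5   24.2] rot [ 3.1335 -0.0144 -0.1393] shift [-0.168  0.031  0.283] turn [ 0.0013 -0.0023  0.0009] F [-0.5  1.  -0.2] open 85.2
```

Emit:
{"op": "apply_moves", "data": {
  "rows": "-0.17 0.03 0.14 0.001 -0.002 0.001;0 0 0.14 0 0 0;0 0 0 0 0 0;0 0 0 0 0 0"
}}

```text
time_s: 4.47
eef_pos: [412.3, -297.8, 13.0]
ee_rot: [3.137, -0.005, -0.144]
force: [-0.5, -0.6, -0.4]
opening: 85.5
```

Run:
```python
from h import *
delta([411,-297,10],-.145)
```

```text
t 4.4667 pos [ 412.3 -297.8   13. ] rot [ 3.1371 -0.0052 -0.1438] shift [-0.029 -0.012  0.06 ] turn [ 0.0007 -0.0008  0.0002] F [-0.5 -0.6 -0.4] open 85.5
```

Emit:
{"op": "apply_moves", "data": {
  "rows": "-0.03 -0.01 0.06 0.001 -0.001 0;0 0 0 0 0 0"
}}

```text
time_s: 4.63
eef_pos: [411.3, -297.6, 10.9]
ee_rot: [-3.14, -0.0, -0.144]
force: [-0.1, -0.3, -0.2]
opening: 85.1
```

Emit:
{"op": "apply_moves", "data": {
  "rows": "0 0 0 0 0 0;0 0 0 0 0 0;0 0 0 0 0 0;0 0 0 0 0 0;0 0 0 0 0 0;0 0 0 0 0 0;0 0 0 0 0 0;0 0 0 0 0 0;0 0 0 0 0 0;0 0 0 0 0 0",
  "fingers": 1,
  "newtons": 80
}}

```text
time_s: 5.47
eef_pos: [411.9, -298.2, 12.0]
ee_rot: [-3.142, -0.002, -0.144]
force: [0.5, -1.2, 1.3]
opening: 21.3
```

Run:
```python
from h import *
delta([411,-297,10],-.145)
shot('wrist','w4')
```

```text
t 5.4667 pos [ 411.9 -298.2   12. ] rot [-3.1416e+00 -1.5000e-03 -1.4390e-01] shift [-0.02  -0.022  0.039] turn [-0.     -0.0002  0.0002] F [ 0.5 -1.2  1.3] open 21.3
```

View pics/w4.png

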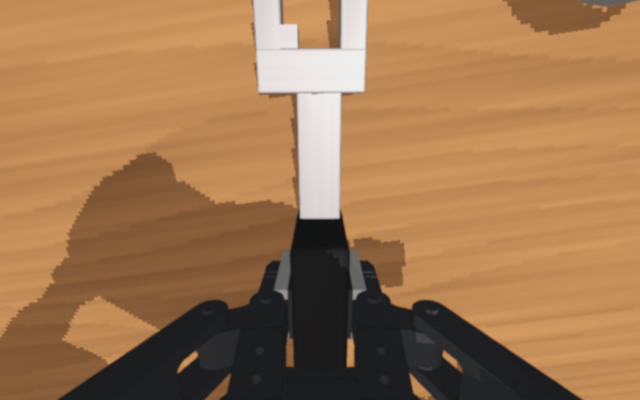

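Emit:
{"op": "apply_moves", "data": {
  "rows": "0 0 -0.2 0 0 0;0 0 -0.2 0 0 0;0 0 0 0 0 0"
}}

```text
time_s: 5.77
eef_pos: [410.9, -297.3, 32.5]
ee_rot: [-3.139, 0.002, -0.144]
force: [-0.3, -0.5, -2.6]
opening: 21.5
```

Run:
```python
from h import *
delta([486.6,42,32],-.131)
```

```text
t 5.7667 pos [ 410.9 -297.3   32.5] rot [-3.1394e+00  1.5000e-03 -1.4380e-01] shift [ 0.525 -6.934  0.025] turn [-0.0004  0.0002 -0.002 ] F [-0.3 -0.5 -2.6] open 21.5
```

Emit:
{"op": "apply_moves", "data": {
  "rows": "0.04 -0.3 0 0 0 0;0.04 -0.5 0 0 0 0;0.04 -0.5 0 0 0 0;0.04 -0.5 0 0 0 0;0.04 -0.5 0 0 0 0;0.04 -0.5 0 0 0 0;0.04 -0.5 0 0 0 0;0.04 -0.5 0 0 0 0;0.04 -0.5 0 0 0 0;0.04 -0.5 0 0 0 -0.001"
}}

```text
time_s: 6.6
eef_pos: [468.1, -59.2, 36.3]
ee_rot: [3.139, -0.005, -0.147]
force: [0.0, 0.1, -3.1]
opening: 21.3
```

Run:
```python
from h import *
delta([486.6,42,32],-.131)
```

```text
t 6.6 pos [468.1 -59.2  36.3] rot [ 3.139  -0.0055 -0.147 ] shift [ 0.069 -2.058  0.082] turn [ 0.0004 -0.0009 -0.0025] F [ 0.   0.1 -3.1] open 21.3
```

Emit:
{"op": "apply_moves", "data": {
  "rows": "0.01 -0.5 0.02 0 0 -0.001;0.01 -0.5 0.02 0 0 -0.001;0.01 -0.5 0.02 0 0 0;0.01 -0.4 0 0 0 0;0 0 0 0 0 0"
}}

```text
time_s: 7.02
eef_pos: [484.2, 43.2, 34.6]
ee_rot: [3.14, -0.008, -0.13]
force: [-0.4, 0.7, -3.2]
opening: 21.1
```

Run:
```python
from h import *
delta([486.6,42,32],-.131)
```

```text
t 7.0167 pos [484.2  43.2  34.6] rot [ 3.1398 -0.0078 -0.1301] shift [0.049 0.017 0.052] turn [ 0.0003 -0.0012  0.0001] F [-0.4  0.7 -3.2] open 21.1
```

Emit:
{"op": "apply_moves", "data": {
  "rows": "0.05 0.02 0.15 0 -0.001 0;0 0 0.15 0 0 0;0 0 0.1 0 0 0;0 0 0 0 0 0"
}}

```text
time_s: 7.35
eef_pos: [486.9, 41.2, 13.1]
ee_rot: [3.139, -0.002, -0.128]
force: [0.3, 0.8, -3.0]
opening: 21.2
```

Run:
```python
from h import *
delta([486.6,42,12],-.131)
shot('wrist','w5');shot('top','t5')
a=cv2.imread('pics/t5.png');cv2.imwrite('pics/t5c.png',cv2.resize(a[60:260,260:460],(800,800),interpolation=cv2.INTER_CUBIC)[:600])
```

```text
t 7.35 pos [486.9  41.2  13.1] rot [ 3.1395e+00 -1.6000e-03 -1.2850e-01] shift [-0.007 -0.015  0.023] turn [ 0.0003 -0.0003  0.0004] F [ 0.3  0.8 -3. ] open 21.2
```

View pics/w5.png

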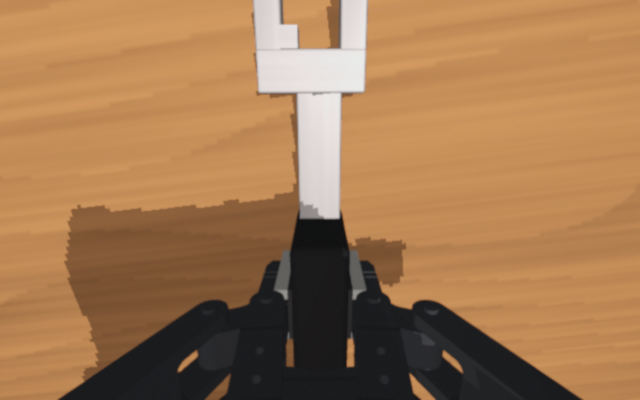

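View pics/t5c.png

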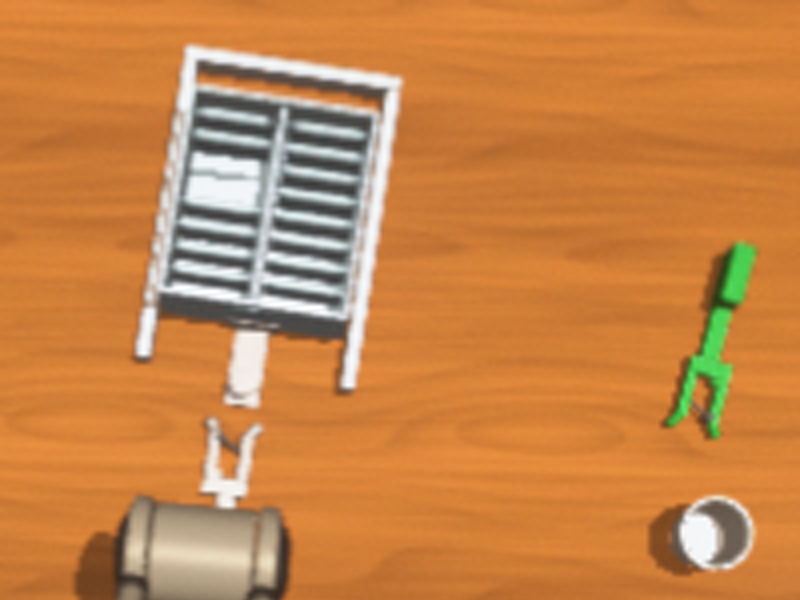

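Run:
```python
from h import *
z=np.load('pics/w5.npz');s={'eef_pos':z['pos'],'ee_rot':z['rot']}
Rt=R.from_euler('xyz',z['rot'])
p=ray('wrist',[[298.5,40],[340.5,40],[282.5,15],[340.5,15],[319,48],[319,100],[319,215]],20,s)
p[5:]=ray('wrist',[[319.5,100],[319.5,212]],18,s)
print(Rt.inv().apply(p-z['pos']).round(1)); print(p.round(1))
im=z['im'].astype(int)
for r in (20,40,70,120,200):
    print(r,[ (q[0],q[-1]) for q in (lambda c:np.split(c,np.where(np.diff(c)>2)[0]+1))(np.where(im[r].min(1)>130)[0])])
# pin check from top: 
d=np.load('pics/t5.npz')['im'].astype(int)
```

```text
[[ 98.8  -7.9  -6.7]
 [ 98.8   7.9  -6.7]
 [107.2 -13.7  -6.7]
 [107.2   7.8  -6.7]
 [ 96.1  -0.2  -6.7]
 [ 77.2  -0.   -4.7]
 [ 29.4  -0.   -4.8]]
[[585.9  36.4  20. ]
 [583.9  20.7  20. ]
 [594.9  41.1  20. ]
 [592.2  19.8  20. ]
 [582.2  29.1  20. ]
 [563.4  31.3  18. ]
 [516.   37.5  18. ]]
20 [(np.int64(254), np.int64(280)), (np.int64(341), np.int64(366))]
40 [(np.int64(255), np.int64(297)), (np.int64(340), np.int64(366))]
70 [(np.int64(257), np.int64(365))]
120 [(np.int64(298), np.int64(341))]
200 [(np.int64(300), np.int64(339))]
```

Emit:
{"op": "apply_moves", "data": {
  "rows": "0.15 0 0 0 0 0;0.15 0 0 0 0 0;0.15 0 0 0 0 0;0.1 0 0 0 0 0;0 0 0 0 0 0"
}}

```text
time_s: 7.87
eef_pos: [518.4, 35.3, 14.6]
ee_rot: [3.14, -0.004, -0.132]
force: [-0.0, -1.0, -2.6]
opening: 21.0
```

```bash
cat >> h.py <<'E'
PIN0=np.array([675.,17.2])
def rel(pin=PIN0):
    s=robot.sense();y=s['ee_rot'][2];v=pin-s['eef_pos'][:2];u=np.array([np.cos(y),np.sin(y)])
    print('pin ahead of seat(init)',round(v@u-104,1),'left',round(v@[-u[1],u[0]],1),'pos',s['eef_pos'].round(1),'rot',s['ee_rot'].round(4),'F',np.round(s['force'],1),'t',s['time_s'])
def wcrop(fn):
    s,im,d=shot('wrist',fn);cv2.imwrite('pics/'+fn+'c.png',cv2.resize(im[0:140,200:440,::-1],None,fx=3,fy=3,interpolation=cv2.INTER_CUBIC))
def tcrop(fn):
    s,im,d=shot('top',fn);cv2.imwrite('pics/'+fn+'c.png',cv2.resize(im[80:200,270:390,::-1],None,fx=5,fy=5,interpolation=cv2.INTER_CUBIC))
E
python3 - <<'E'
from h import *
rel(); tcrop('t6')
E
```

```text
pin ahead of seat(init) 53.6 left 2.6 pos [518.4  35.3  14.6] rot [ 3.1395 -0.0045 -0.1318] F [-0.  -1.  -2.6] t 7.8667
```

View pics/t6c.png

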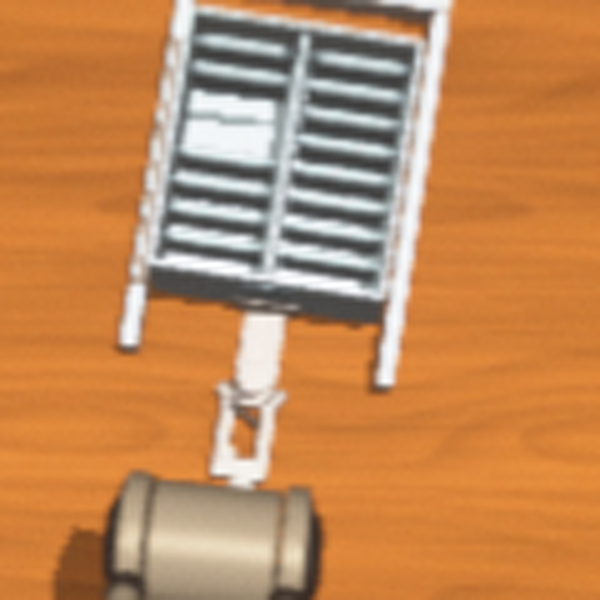

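Emit:
{"op": "apply_moves", "data": {
  "rows": "0 -0.05 0.04 0 -0.001 0;0 0 0 0 0 0"
}}

```text
time_s: 8.08
eef_pos: [518.1, 38.1, 12.4]
ee_rot: [3.14, 0.003, -0.132]
force: [1.1, 0.8, -2.6]
opening: 21.6
```

Run:
```python
from h import *
rel()
```

```text
pin ahead of seat(init) 54.2 left -0.0 pos [518.1  38.1  12.4] rot [ 3.1395e+00  3.1000e-03 -1.3200e-01] F [ 1.1  0.8 -2.6] t 8.0833
```

Emit:
{"op": "apply_moves", "data": {
  "rows": "0.08 0 0 0 0 0;0.08 0 0 0 0 0;0.08 0 0 0 0 0;0.08 0 0 0 0 0;0 0 0 0 0 0"
}}

```text
time_s: 8.5
eef_pos: [534.5, 36.4, 12.7]
ee_rot: [3.139, 0.005, -0.131]
force: [0.1, -0.7, -2.9]
opening: 21.6
```

Run:
```python
from h import *
rel(); wcrop('w7')
```

```text
pin ahead of seat(init) 37.8 left -0.7 pos [534.5  36.4  12.7] rot [ 3.1394  0.0046 -0.1308] F [ 0.1 -0.7 -2.9] t 8.5
```

View pics/w7c.png

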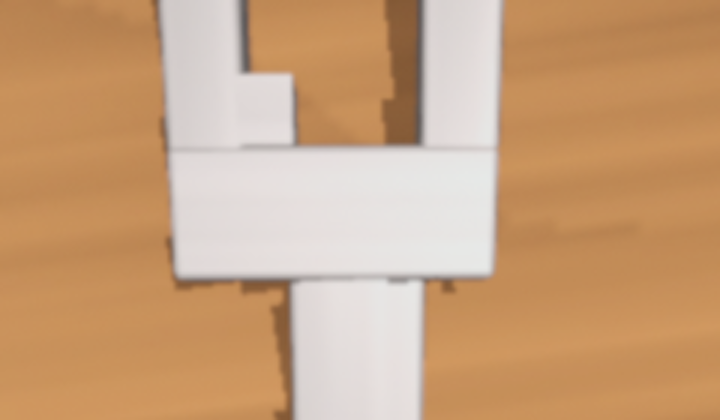

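Emit:
{"op": "apply_moves", "data": {
  "rows": "0.03 0 0 0 0 0;0.03 0 0 0 0 0;0.03 0 0 0 0 0;0.03 0 0 0 0 0;0.03 0 0 0 0 0;0.03 0 0 0 0 0;0.03 0 0 0 0 0;0.03 0 0 0 0 0"
}}

```text
time_s: 9.22
eef_pos: [541.3, 35.6, 13.0]
ee_rot: [3.139, 0.017, -0.13]
force: [-6.7, 1.3, 4.7]
opening: 21.3
```

Run:
```python
from h import *
rel(); wcrop('w8'); tcrop('t8')
```

```text
pin ahead of seat(init) 30.9 left -0.8 pos [541.3  35.6  13. ] rot [ 3.1389  0.0165 -0.1304] F [-6.7  1.3  4.7] t 9.2167
```

View pics/w8c.png

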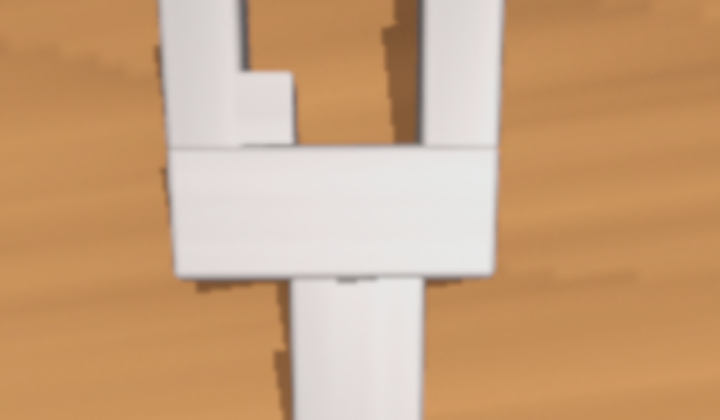

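View pics/t8c.png

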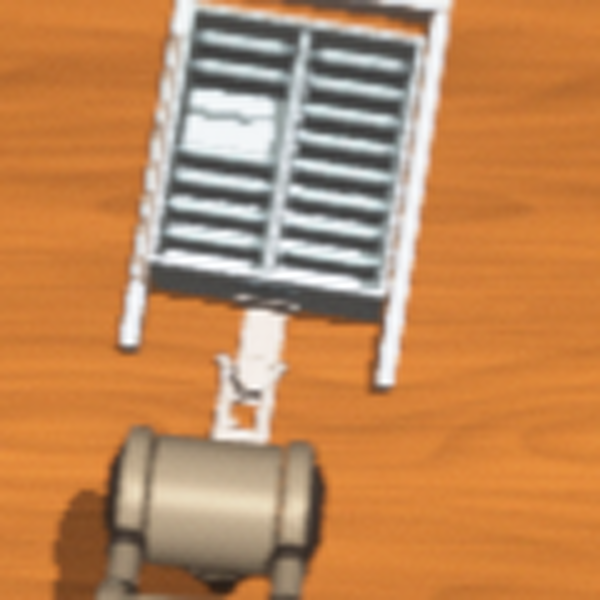

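Emit:
{"op": "apply_moves", "data": {
  "rows": "0 0 0 0 0.0027 0;0 0 0 0 0 0"
}}

```text
time_s: 9.48
eef_pos: [541.4, 35.6, 12.7]
ee_rot: [3.139, -0.001, -0.13]
force: [0.1, 0.3, -3.9]
opening: 21.2
```

Run:
```python
from h import *
rel(); delta([541,35.6,12.5],-.131)
```

```text
pin ahead of seat(init) 30.9 left -0.9 pos [541.4  35.6  12.7] rot [ 3.1389e+00 -1.4000e-03 -1.3020e-01] F [ 0.1  0.3 -3.9] t 9.4833
t 9.4833 pos [541.4  35.6  12.7] rot [ 3.1389e+00 -1.4000e-03 -1.3020e-01] shift [-0.007  0.002  0.004] turn [ 0.0004 -0.0002  0.0001] F [ 0.1  0.3 -3.9] open 21.2
```

Emit:
{"op": "apply_moves", "data": {
  "rows": "0.03 0 0 0 0.0002 0;0.03 0 0 0 0.0002 0;0.03 0 0 0 0.0002 0;0.03 0 0 0 0.0002 0;0.03 0 0 0 0.0002 0"
}}

```text
time_s: 9.9
eef_pos: [547.5, 34.9, 12.0]
ee_rot: [3.139, -0.003, -0.13]
force: [-6.0, 1.6, 3.3]
opening: 21.4
```

Run:
```python
from h import *
rel(); tcrop('t9')
```

```text
pin ahead of seat(init) 24.7 left -1.0 pos [547.5  34.9  12. ] rot [ 3.1388 -0.0035 -0.1299] F [-6.   1.6  3.3] t 9.9
```

View pics/t9c.png

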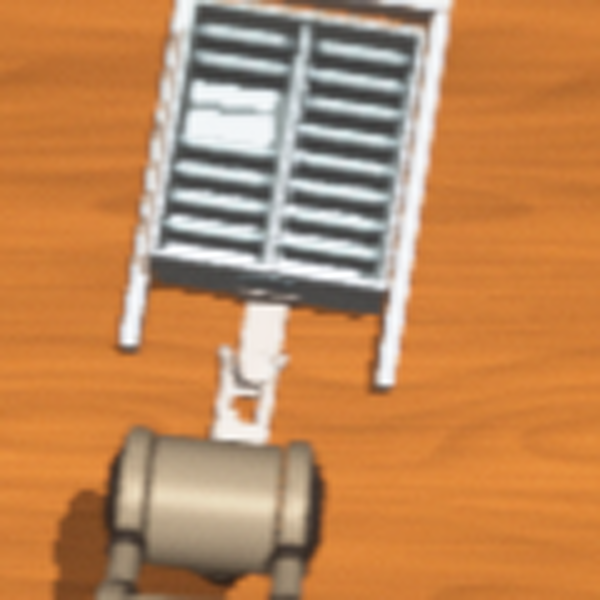

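Emit:
{"op": "apply_moves", "data": {
  "rows": "0 0 -0.025 0 -0.0005 0;0.03 0 0 0 0 0;0.03 0 -0.003 0 0 0;0.03 0 -0.003 0 0.0002 0;0.03 0 -0.003 0 0.0002 0"
}}

```text
time_s: 10.37
eef_pos: [554.0, 34.0, 12.9]
ee_rot: [3.139, -0.002, -0.13]
force: [-2.8, 1.2, -3.4]
opening: 21.0
```

Run:
```python
from h import *
rel()
```

```text
pin ahead of seat(init) 18.1 left -1.0 pos [554.   34.   12.9] rot [ 3.1388e+00 -2.0000e-03 -1.3000e-01] F [-2.8  1.2 -3.4] t 10.3667
```

Emit:
{"op": "apply_moves", "data": {
  "rows": "0.03 0.01 0 0 0 0;0.03 0.01 -0.002 0 0.0001 0;0.03 0 -0.002 0 0.0001 0;0.03 0 -0.002 0 0.0001 0;0.03 0 -0.002 0 0.0001 0"
}}

```text
time_s: 10.78
eef_pos: [561.6, 32.6, 12.8]
ee_rot: [3.139, -0.003, -0.129]
force: [-2.6, 2.5, -3.6]
opening: 21.0
```

Run:
```python
from h import *
rel(); wcrop('w10');tcrop('t10')
```

```text
pin ahead of seat(init) 10.4 left -0.8 pos [561.6  32.6  12.8] rot [ 3.1393 -0.0034 -0.1287] F [-2.6  2.5 -3.6] t 10.7833
```

View pics/w10c.png

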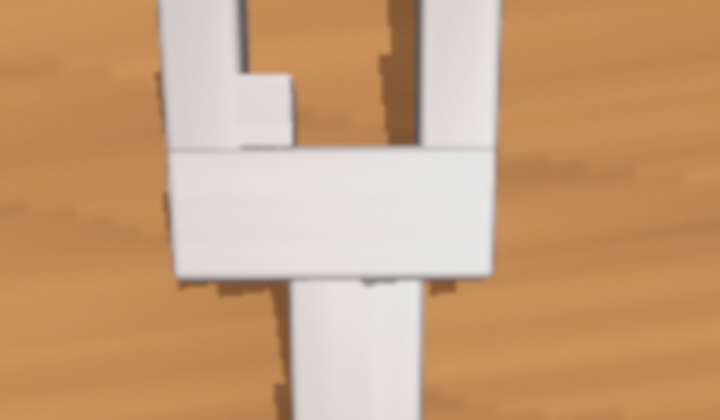

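View pics/t10c.png

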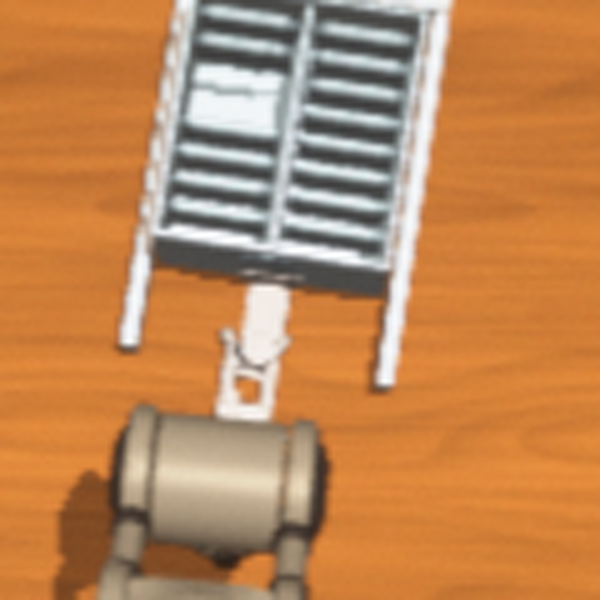

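Emit:
{"op": "apply_moves", "data": {
  "rows": "0.025 0 -0.001 0 0 0;0.025 0 -0.001 0 0 0;0.025 0 -0.001 0 0 0;0.025 0 -0.001 0 0 0;0.025 0 -0.001 0 0 0"
}}

```text
time_s: 11.3
eef_pos: [566.9, 31.4, 13.0]
ee_rot: [3.139, -0.001, -0.129]
force: [-4.6, 1.9, -2.6]
opening: 21.4
```

Run:
```python
from h import *
rel()
```

```text
pin ahead of seat(init) 5.0 left -0.2 pos [566.9  31.4  13. ] rot [ 3.1388e+00 -5.0000e-04 -1.2950e-01] F [-4.6  1.9 -2.6] t 11.3
```

Emit:
{"op": "apply_moves", "data": {
  "rows": "0.025 0 0 0 0 0;0.025 0 0 0 0 0;0.025 0 0 0 0 0;0.025 0 0 0 0 0"
}}

```text
time_s: 11.63
eef_pos: [571.7, 31.1, 12.7]
ee_rot: [3.139, 0.001, -0.129]
force: [-3.8, 1.2, -2.9]
opening: 20.9
```

Run:
```python
from h import *
rel();tcrop('t11')
```

```text
pin ahead of seat(init) 0.3 left -0.5 pos [571.7  31.1  12.7] rot [ 3.139e+00  1.200e-03 -1.290e-01] F [-3.8  1.2 -2.9] t 11.6333
```

View pics/t11c.png

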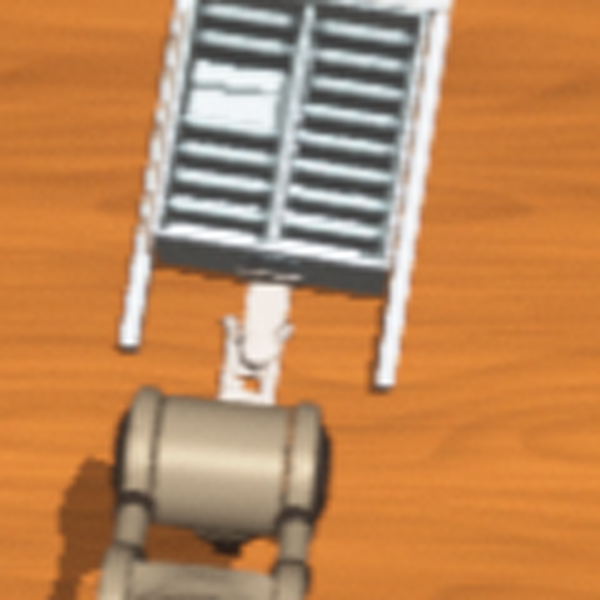

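Emit:
{"op": "apply_moves", "data": {
  "rows": "0.025 0 0 0 0 0;0.025 0 0 0 0 0;0.025 0 0 0 0 0;0.025 0 0 0 0 0;0.025 0 0 0 0 0;0.025 0 0 0 0 0"
}}

```text
time_s: 12.18
eef_pos: [581.2, 30.3, 13.0]
ee_rot: [3.139, -0.002, -0.129]
force: [-2.4, 1.5, -3.0]
opening: 20.8
```

Run:
```python
from h import *
rel();wcrop('w12')
```

```text
pin ahead of seat(init) -9.3 left -0.9 pos [581.2  30.3  13. ] rot [ 3.1394e+00 -1.7000e-03 -1.2860e-01] F [-2.4  1.5 -3. ] t 12.1833
```

View pics/w12c.png

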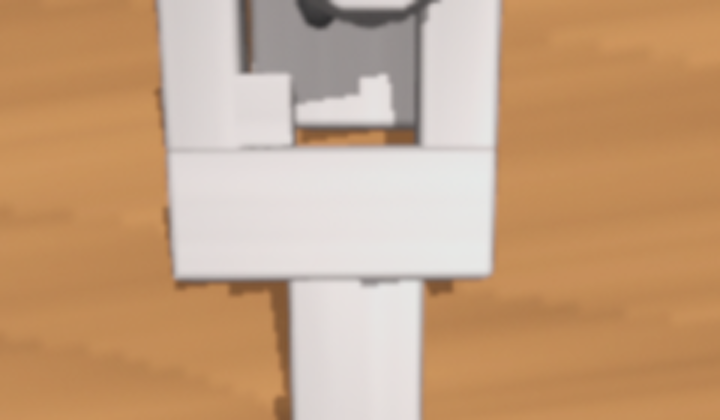

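```bash
cat >> h.py <<'E'
def tongue(fn,v,u=320):
    z=np.load('pics/'+fn+'.npz');s={'eef_pos':z['pos'],'ee_rot':z['rot']}
    p=ray('wrist',[[u,v]],6,s);t=R.from_euler('xyz',z['rot']).inv().apply(p-z['pos'])[0]
    print('tongue end tool x',t[0].round(1),'=> pin tool x',(t[0]+18).round(1),'ahead of seat(104)',(t[0]-86).round(1))
E
python3 - <<'E'
from h import *
tongue('w12',126/3-.3)
E
```

```text
tongue end tool x 100.3 => pin tool x 118.3 ahead of seat(104) 14.3
```

Emit:
{"op": "apply_moves", "data": {
  "rows": "0.025 0 0 0 0 0;0.025 0 0 0 0 0;0.025 0 0 0 0 0;0.025 0 0 0 0 0;0.02 0 0 0 0 0;0.02 0 0 0 0 0"
}}

```text
time_s: 12.73
eef_pos: [591.6, 29.1, 13.9]
ee_rot: [3.14, -0.008, -0.129]
force: [0.9, 2.5, -3.1]
opening: 21.4
```

Run:
```python
from h import *
rel();wcrop('w13')
```

```text
pin ahead of seat(init) -19.7 left -1.1 pos [591.6  29.1  13.9] rot [ 3.1399 -0.0077 -0.1288] F [ 0.9  2.5 -3.1] t 12.7333
```

View pics/w13c.png

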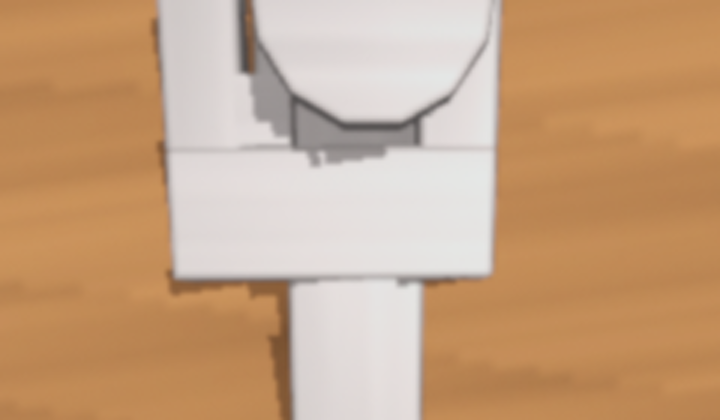

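```bash
cat >> h.py <<'E'
def head(fn,v,u=325):
    z=np.load('pics/'+fn+'.npz');s={'eef_pos':z['pos'],'ee_rot':z['rot']}
    p=ray('wrist',[[u,v]],42,s);t=R.from_euler('xyz',z['rot']).inv().apply(p-z['pos'])[0]
    p=ray('wrist',[[u,v]],36,s);t2=R.from_euler('xyz',z['rot']).inv().apply(p-z['pos'])[0]
    print('pin tool x',(t[0]+13).round(1),(t2[0]+13).round(1),'tool y',t[1].round(1))
E
python3 - <<'E'
from h import *
head('w13',123/3-.3)
z=np.load('pics/w13.npz')['d'];print(z[20,325],z[60,325])
tcrop('t13')
s,im,d=shot('scene','s13');p=proj('scene',[690,12,30])[0].astype(int);print(p)
cv2.imwrite('pics/s13c.png',cv2.resize(im[p[1]-60:p[1]+40,p[0]-70:p[0]+60,::-1],None,fx=6,fy=6,interpolation=cv2.INTER_CUBIC))
E
```

```text
pin tool x 108.5 109.4 tool y 1.8
101.89986 124.434135
[367 228]
```

View pics/s13c.png

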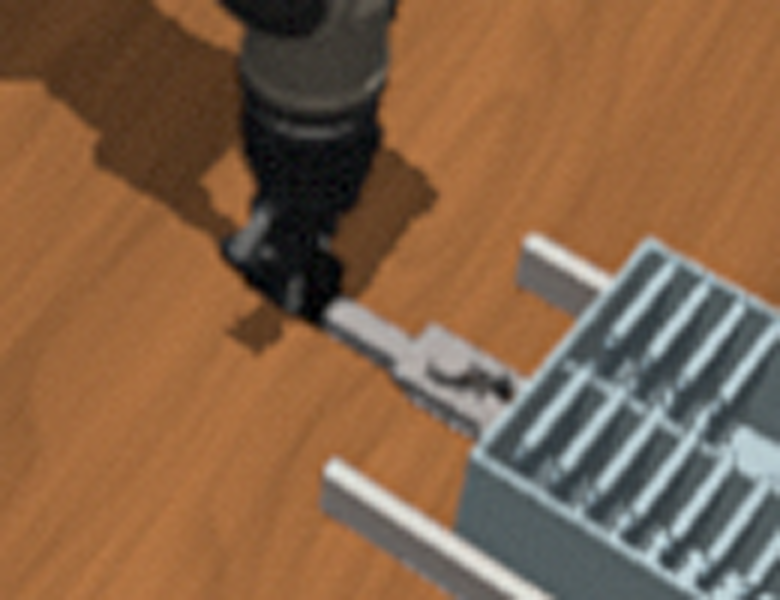

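View pics/t13c.png

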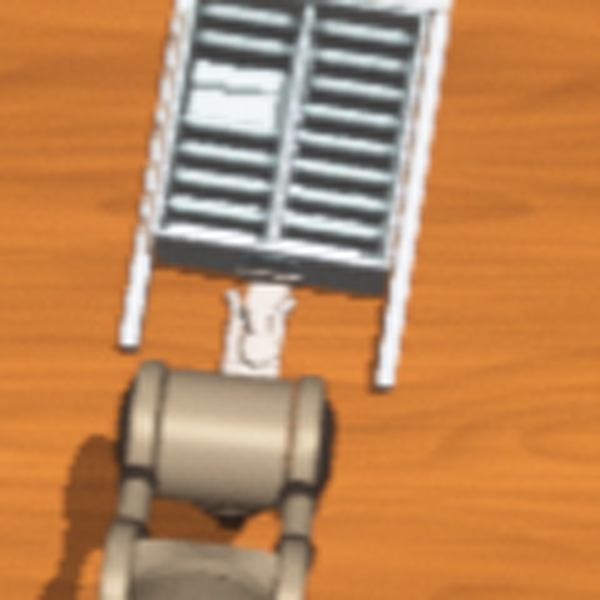

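Emit:
{"op": "apply_moves", "data": {
  "rows": "0 0.02 0.01 0 -0.001 0;0.02 0.01 0 0 0 0;0.02 0 0 0 0 0;0 0 0 0 0 0"
}}

```text
time_s: 13.22
eef_pos: [594.5, 25.9, 13.9]
ee_rot: [3.139, -0.003, -0.13]
force: [-0.8, -0.0, -3.2]
opening: 21.3
```

Run:
```python
from h import *
rel();wcrop('w14')
```

```text
pin ahead of seat(init) -23.0 left 1.8 pos [594.5  25.9  13.9] rot [ 3.139  -0.0032 -0.1301] F [-0.8 -0.  -3.2] t 13.2167
```

View pics/w14c.png

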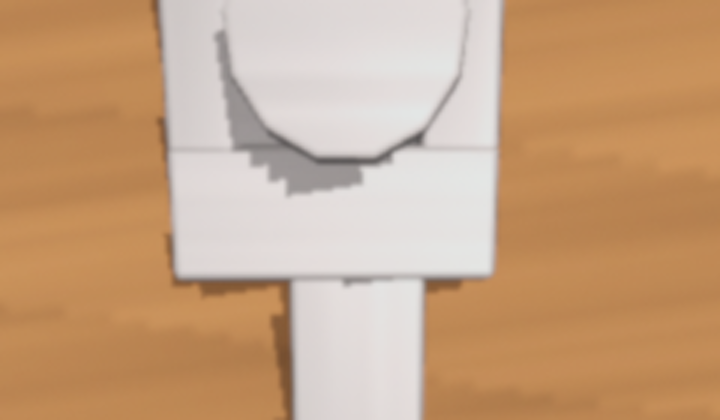

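Run:
```python
from h import *
head('w14',159/3-.3,315.7)
```

```text
pin tool x 104.9 105.6 tool y -1.2
```

Emit:
{"op": "apply_moves", "data": {
  "rows": "0.015 -0.02 0 0 0 0;0.02 0 0 0 0 0;0.02 0 0 0 0 0"
}}

```text
time_s: 13.52
eef_pos: [597.0, 26.4, 13.8]
ee_rot: [3.139, -0.002, -0.131]
force: [0.6, -0.2, -3.7]
opening: 21.3
```

Run:
```python
from h import *
rel();wcrop('w15')
```

```text
pin ahead of seat(init) -25.4 left 1.1 pos [597.   26.4  13.8] rot [ 3.1387e+00 -2.2000e-03 -1.3060e-01] F [ 0.6 -0.2 -3.7] t 13.5167
```

View pics/w15c.png

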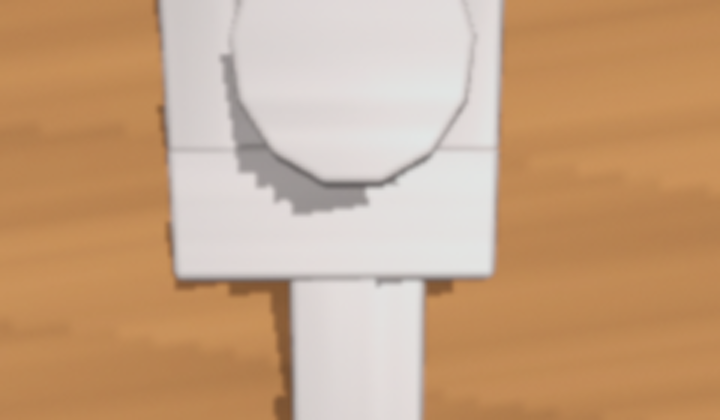

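Run:
```python
from h import *
head('w15',184/3-.3,318)
```

```text
pin tool x 102.4 103.0 tool y -0.5
```

Emit:
{"op": "apply_moves", "data": {
  "rows": "0.02 0 0 0 0 0;0.02 0 0 0 0 0"
}}

```text
time_s: 13.73
eef_pos: [597.3, 26.4, 13.4]
ee_rot: [3.139, 0.002, -0.131]
force: [-5.3, 1.2, -0.9]
opening: 21.4
```

Run:
```python
from h import *
rel()
```

```text
pin ahead of seat(init) -25.8 left 1.0 pos [597.3  26.4  13.4] rot [ 3.1386e+00  2.1000e-03 -1.3050e-01] F [-5.3  1.2 -0.9] t 13.7333
```

Emit:
{"op": "apply_moves", "data": {
  "rows": "-0.02 0 0 0 0 0;-0.04 0 0 0 0 0;-0.05 0 0 0 0 0;-0.05 0 0 0 0 0;-0.05 0 0 0 0 0;0 0 0 0 0 0"
}}

```text
time_s: 14.23
eef_pos: [587.2, 27.8, 13.6]
ee_rot: [3.139, -0.001, -0.13]
force: [0.4, -0.3, -3.2]
opening: 21.2
```

Run:
```python
from h import *
rel();wcrop('w16')
s,im,d=shot('scene','s16');p=proj('scene',[690,12,30])[0].astype(int)
cv2.imwrite('pics/s16c.png',cv2.resize(im[p[1]-35:p[1]+15,p[0]-35:p[0]+30,::-1],None,fx=12,fy=12,interpolation=cv2.INTER_CUBIC))
```

```text
pin ahead of seat(init) -15.6 left 0.9 pos [587.2  27.8  13.6] rot [ 3.1387e+00 -1.1000e-03 -1.3040e-01] F [ 0.4 -0.3 -3.2] t 14.2333
```

View pics/w16c.png

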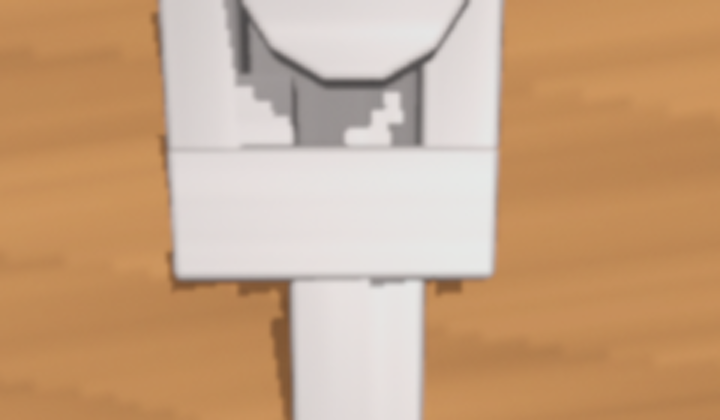

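View pics/s16c.png

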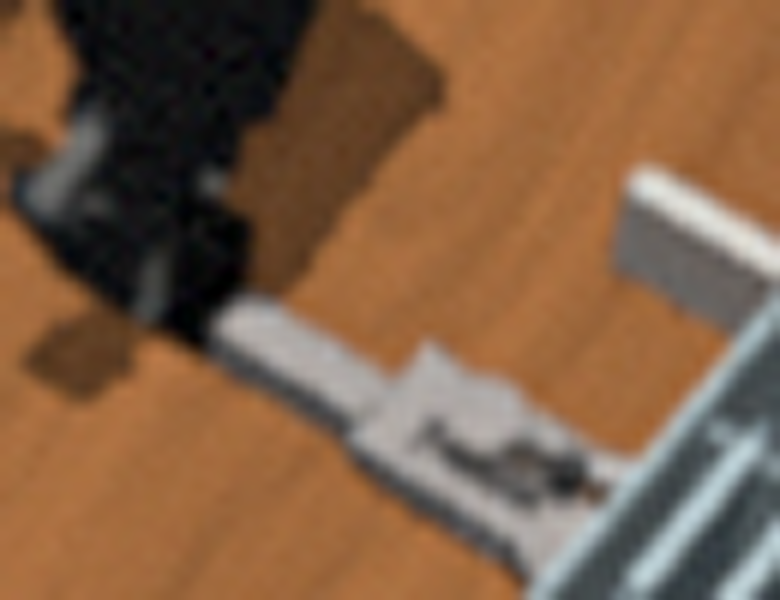

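Emit:
{"op": "apply_moves", "data": {
  "rows": "-0.03 0 0 0 0 0;-0.03 0 0 0 0 0;-0.03 0 0 0 0 0;-0.03 0 0 0 0 0;-0.03 0 0 0 0 0;-0.03 0 0 0 0 0;-0.03 0 0 0 0 0;-0.03 0 0 0 0 0;-0.03 0 0 0 0 0"
}}

```text
time_s: 15.08
eef_pos: [575.7, 29.1, 14.3]
ee_rot: [3.139, -0.007, -0.131]
force: [3.0, -0.8, -4.4]
opening: 21.1
```

Run:
```python
from h import *
rel();tcrop('t17');wcrop('w17')
```

```text
pin ahead of seat(init) -4.0 left 1.2 pos [575.7  29.1  14.3] rot [ 3.1388 -0.0073 -0.1308] F [ 3.  -0.8 -4.4] t 15.0833
```

View pics/t17c.png

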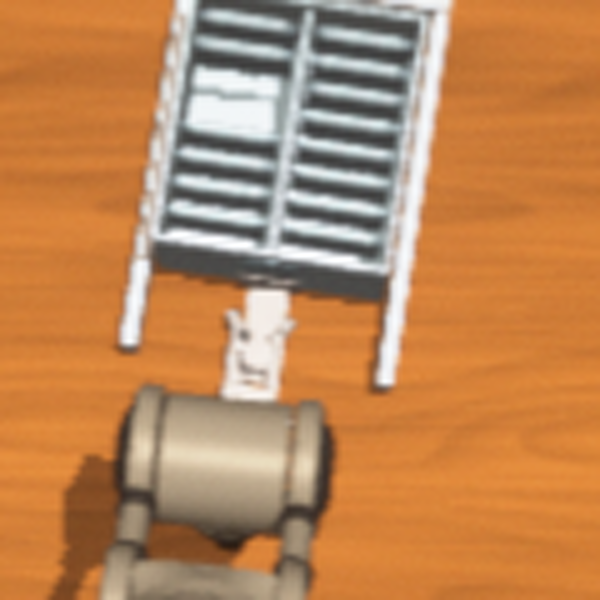

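View pics/w17c.png

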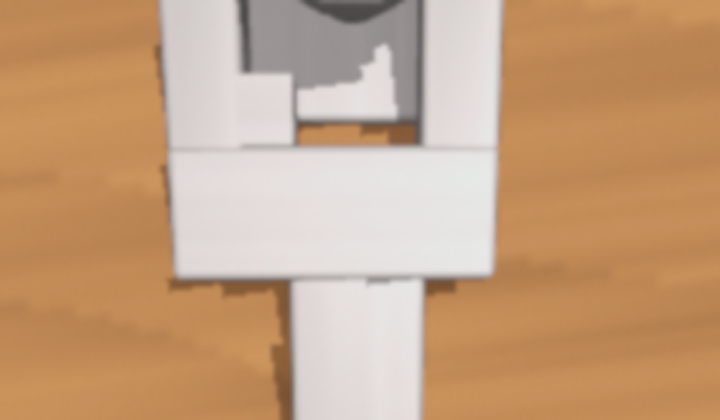

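Pulling gives 3 N, and the box has come back a little, so the latch is shut and holding. I'll keep drawing.

Emit:
{"op": "apply_moves", "data": {
  "rows": "-0.04 0 0.01 0 -0.001 0;-0.04 0 0.003 0 -0.0001 0;-0.04 0 0.003 0 -0.0001 0;-0.04 0 0.003 0 -0.0001 0;-0.04 0 0.003 0 -0.0001 0;-0.04 0 0.003 0 -0.0001 0;-0.04 0 0.003 0 -0.0001 0;-0.04 0 0.003 0 -0.0001 0;-0.04 0 0.003 0 -0.0001 0;-0.04 0 0.003 0 -0.0001 0"
}}

```text
time_s: 16.02
eef_pos: [556.1, 31.6, 13.7]
ee_rot: [3.139, 0.0, -0.131]
force: [2.2, -0.5, -1.4]
opening: 21.6
```

Run:
```python
from h import *
rel()
```

```text
pin ahead of seat(init) 15.7 left 1.3 pos [556.1  31.6  13.7] rot [ 3.1389e+00  5.0000e-04 -1.3110e-01] F [ 2.2 -0.5 -1.4] t 16.0167
```

Emit:
{"op": "apply_moves", "data": {
  "rows": "-0.04 0 0.002 0 0 0;-0.04 0 0.002 0 0 0;-0.04 0 0.002 0 0 0;-0.04 0 0.002 0 0 0;-0.04 0 0.002 0 0 0;-0.04 0 0.002 0 0 0;-0.04 0 0.002 0 0 0;-0.04 0 0.002 0 0 0;-0.04 0 0.002 0 0 0;-0.04 0 0.002 0 0 0"
}}

```text
time_s: 16.85
eef_pos: [534.8, 34.4, 13.1]
ee_rot: [3.139, -0.001, -0.131]
force: [2.1, -1.4, -1.3]
opening: 21.3
```

Emit:
{"op": "apply_moves", "data": {
  "rows": "-0.04 0 0.002 0 0 0;-0.04 0 0.002 0 0 0;-0.04 0 0.002 0 0 0;-0.04 0 0.002 0 0 0;-0.04 0 0.002 0 0 0;-0.04 0 0.002 0 0 0;-0.04 0 0.002 0 0 0;-0.04 0 0.002 0 0 0;-0.04 0 0.002 0 0 0"
}}

```text
time_s: 17.6
eef_pos: [515.2, 36.9, 12.2]
ee_rot: [3.139, -0.002, -0.131]
force: [1.9, -1.1, -1.2]
opening: 21.3
```

Run:
```python
from h import *
rel();tcrop('t18');wcrop('w18')
```

```text
pin ahead of seat(init) 57.1 left 1.4 pos [515.2  36.9  12.2] rot [ 3.139e+00 -1.700e-03 -1.313e-01] F [ 1.9 -1.1 -1.2] t 17.6
```

View pics/t18c.png

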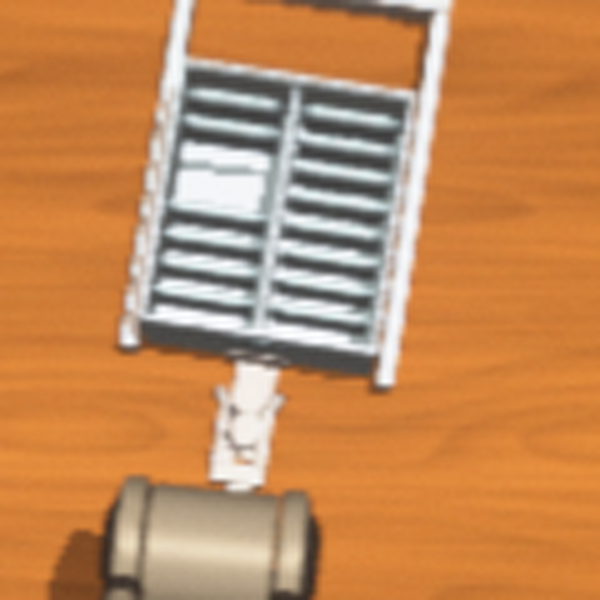

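Emit:
{"op": "apply_moves", "data": {
  "rows": "-0.04 0 -0.001 0 0 0;-0.04 0 -0.001 0 0 0;-0.04 0 -0.001 0 0 0;-0.04 0 -0.001 0 0 0;-0.04 0 -0.001 0 0 0;-0.04 0 -0.001 0 0 0;-0.04 0 -0.001 0 0 0;-0.04 0 -0.001 0 0 0"
}}

```text
time_s: 18.37
eef_pos: [497.3, 39.2, 12.1]
ee_rot: [3.139, 0.0, -0.131]
force: [2.8, -0.5, -2.8]
opening: 20.9
```

Emit:
{"op": "apply_moves", "data": {
  "rows": "-0.04 0 0 0 0 0;-0.04 0 0 0 0 0;-0.04 0 0 0 0 0;-0.04 0 0 0 0 0;-0.04 0 0 0 0 0;-0.02 0 0 0 0 0;0 0 0 0 0 0;0 0 0 0 0 0"
}}

```text
time_s: 19.03
eef_pos: [484.4, 41.0, 12.2]
ee_rot: [3.139, 0.001, -0.131]
force: [1.8, -0.7, -2.6]
opening: 21.1
```

Run:
```python
from h import *
rel();tcrop('t19');wcrop('w19')
```

```text
pin ahead of seat(init) 88.1 left 1.4 pos [484.4  41.   12.2] rot [ 3.1389e+00  8.0000e-04 -1.3120e-01] F [ 1.8 -0.7 -2.6] t 19.0333
```

View pics/t19c.png

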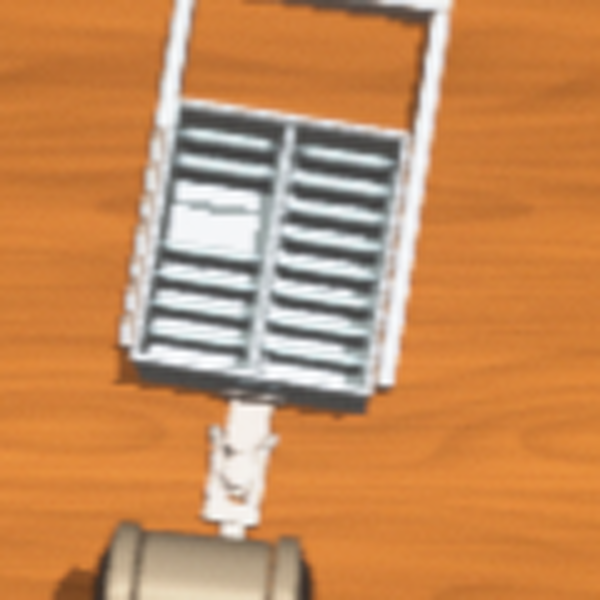

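View pics/w19c.png

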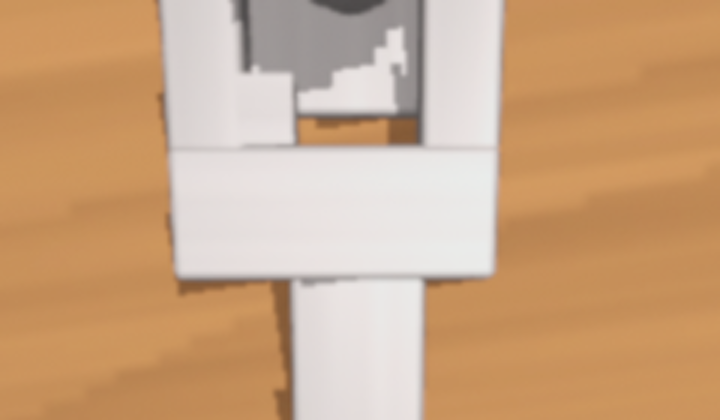

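Run:
```python
from h import *
tongue('w19',115/3-.3)
z=np.load('pics/w19.npz');s={'eef_pos':z['pos'],'ee_rot':z['rot']}
p=ray('wrist',[[320,38]],6,s)[0]
o=np.array([685.8,15.5]);u=np.array([np.cos(.131),-np.sin(.131)])
print('box_front bay x', (p[:2]-o)@u+80)
f=ray('top',[[270+x/5-.4,80+y/5-.4] for x,y in((140,382),(365,411))],0)
r=ray('top',[[270+x/5-.4,80+y/5-.4] for x,y in((127,347),(388,385))],40)
print((f[:,:2]-r[:,:2].mean(0))@u)
```

```text
tongue end tool x 101.5 => pin tool x 119.5 ahead of seat(104) 15.5
box_front bay x -21.561433458271082
[-20.49361287 -16.11943692]
```

Emit:
{"op": "apply_moves", "data": {
  "rows": "0.04 0 0 0 0 0;0.04 0 0.01 0 0 0;0 0 0.01 0 0 0;0 0 0 0 0 0"
}}

```text
time_s: 19.47
eef_pos: [485.7, 40.9, 12.6]
ee_rot: [3.138, 0.007, -0.131]
force: [0.5, 0.4, -2.3]
opening: 21.1
```

Run:
```python
from h import *
rel()
```

```text
pin ahead of seat(init) 86.7 left 1.2 pos [485.7  40.9  12.6] rot [ 3.1385  0.0067 -0.1306] F [ 0.5  0.4 -2.3] t 19.4667
```

Emit:
{"op": "apply_moves", "data": {
  "rows": "0.03 0 0.01 0 0.001 0;0 0 0.02 0 0 0;0 0 0 0 0 0"
}}

```text
time_s: 19.72
eef_pos: [487.2, 40.8, 12.1]
ee_rot: [3.138, 0.0, -0.13]
force: [0.6, 0.1, -2.7]
opening: 21.4
```

Run:
```python
from h import *
rel()
```

```text
pin ahead of seat(init) 85.3 left 1.0 pos [487.2  40.8  12.1] rot [ 3.1384e+00  2.0000e-04 -1.3020e-01] F [ 0.6  0.1 -2.7] t 19.7167
```

Next I'll lower it a little more to take the weight off, then open the gripper.

Emit:
{"op": "apply_moves", "data": {
  "rows": "0 0 0.015 0 0 0;0 0 0.015 0 0 0;0 0 0 0 0 0"
}}

```text
time_s: 19.97
eef_pos: [487.2, 40.8, 12.1]
ee_rot: [3.138, -0.0, -0.13]
force: [0.8, -0.2, -3.5]
opening: 21.1
```

Emit:
{"op": "apply_moves", "data": {
  "rows": "0 0 0 0 0 0;0 0 0 0 0 0;0 0 0 0 0 0;0 0 0 0 0 0;0 0 0 0 0 0;0 0 0 0 0 0;0 0 0 0 0 0;0 0 0 0 0 0",
  "fingers": 0
}}

```text
time_s: 20.63
eef_pos: [487.2, 41.1, 11.0]
ee_rot: [3.139, 0.001, -0.13]
force: [-0.6, 0.4, -0.8]
opening: 85.3
```

Run:
```python
from h import *
rel(); shot('wrist','w20')
```

```text
pin ahead of seat(init) 85.3 left 0.6 pos [487.2  41.1  11. ] rot [ 3.1386e+00  7.0000e-04 -1.2960e-01] F [-0.6  0.4 -0.8] t 20.6333
```

View pics/w20.png

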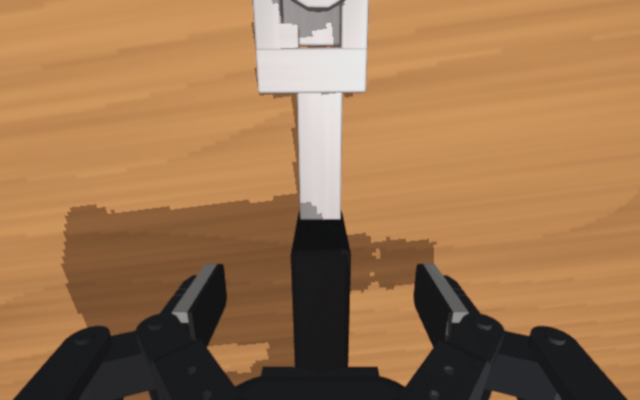

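Released, and the hook is lying flat. Now I'll go straight up.

Emit:
{"op": "apply_moves", "data": {
  "rows": "0 0 -0.3 0 0 0;0 0 -0.5 0 0 0;0 0 -0.5 0 0 0;0 0 -0.7 0 0 0;0 0 -0.7 0 0 0;0 0 -0.7 0 0 0;0 0 -0.6 0 0 0;0 0 0 0 0 0;0 0 0 0 0 0"
}}

```text
time_s: 21.43
eef_pos: [485.8, 41.7, 219.3]
ee_rot: [3.138, 0.006, -0.13]
force: [-0.6, 1.3, 0.1]
opening: 85.4
```

Run:
```python
from h import *
rel(); shot('wrist','w21');shot('top','t21')
```

```text
pin ahead of seat(init) 86.7 left 0.2 pos [485.8  41.7 219.3] rot [ 3.1384  0.0055 -0.1299] F [-0.6  1.3  0.1] t 21.4333
```

View pics/w21.png

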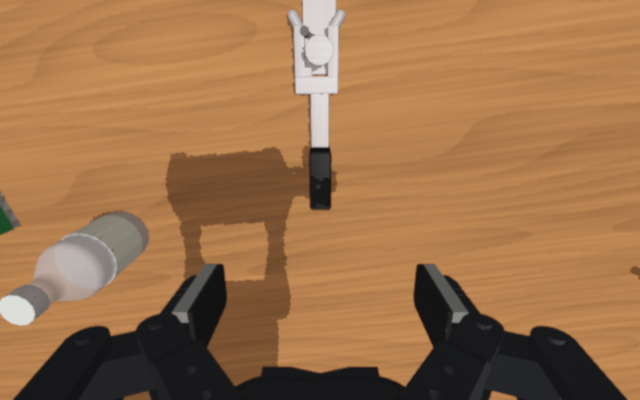

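View pics/t21.png

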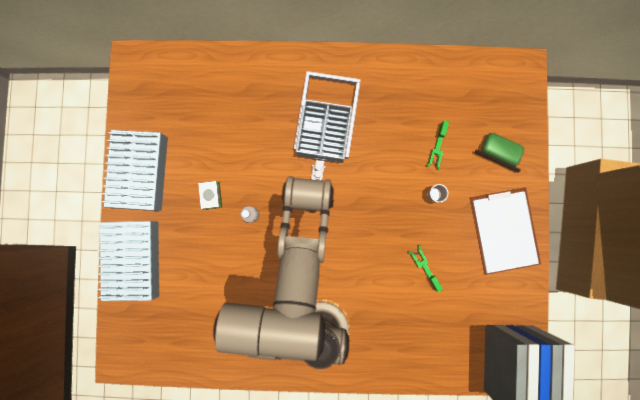

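Run:
```python
import cv2
a=cv2.imread('pics/w21.png');cv2.imwrite('pics/w21c.png',cv2.resize(a[0:110,270:370],None,fx=5,fy=5,interpolation=cv2.INTER_CUBIC))
```

```text
(no output)
```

View pics/w21c.png

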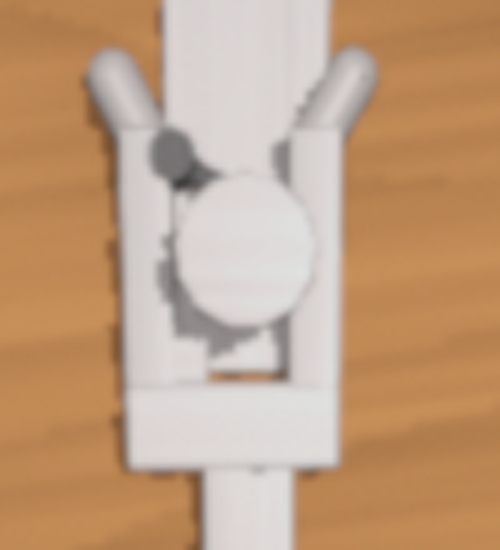

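Run:
```python
from h import *
print(robot.close_job(), robot.sense()['time_s'])
```

```text
the job is handed in; nothing more can be done
the job is handed in; nothing more can be done
```

I hitched the box with the black-gripped steel hook, drew it out past the rail ends, let go and raised the arm clear. The job is handed in, and its verdict is not reported.

- **Hitching:** Pushing the mouth onto the pin slid the box back about 24 mm to its stop. The pin then went in until it touched the seat, at about 5 N. I confirmed the latch was holding by drawing: after roughly 18 mm of slack the box followed.
- **Forces:** No reading between moves was above about 7 N along the push or about 3 N along the draw. One early push also picked up extra force because the tool tipped nose-down by about 0.017 rad. I corrected it and the force cleared.
- **Last checks:**
  - The front wall is about 20 mm past the rail ends. The wrist view gave -21.6 mm; the top view gave -20.5 and -16.1 mm at the wall's two corners.
  - The pin was about 15 mm ahead of the seat before I pushed back about 3 mm to take the load off the latch.
  - The hook looked flat, and in the final top view the bottle, cup and carton sat where they did at the start.
- **Not fully seen:** In the last close-up the pin's head covers most of the latch. Its visible part slants as it does when shut, and the draw confirms it held. The seat position also disagreed by about 2 mm between measurements, so I relied on contact force there.

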